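# Clamp a milling jar on the vibrating mill

### The arm

A 6-joint arm with a two-finger parallel gripper is mounted at the origin on the work surface. World frame = base frame: x ahead of the robot, y to its left, z up, the work surface at z = 0. Lengths are in m, angles in rad, forces in N, time in s.
With the tool pointing down it reaches from about 0.4 to 0.825 m from the base axis. Payload 7 kg.
Tool frame: the origin (TCP) lies at the very end of the fingers, on their centre line; the grasp point (between the pads) lies 19 mm behind it; z points along the fingers, y is the line along which they close (so a half turn about z gives the same grasp; the last joint's range is limited). The gripper opens to 88 mm and grips with 3 to 60 N. Pads are 19 mm wide; open, the fingers measure 130 mm over their backs; the gripper's body (78 mm by 193 mm) begins 47 mm behind the grasp point.
Start: joints at [1.404, 0.359, 0.012, 0, -1.224, -0.288], TCP at [0.297, 0.606, 0.227] pointing down, gripper open.
Joint ranges: [-3.07, 3.07], [-1.43, 2.12], [-1.02, 1.25], [-3.03, 1.67], [-3.05, -0], [-3.03, 3.03]. Speed limits (rad/s): [2.39, 2.39, 3.01, 3.14, 3.14, 3.14].

### API

Orientations are given as [roll, pitch, yaw] about the fixed x, y, z axes, in that order (R = Rz(yaw) Ry(pitch) Rx(roll)).
In Python, from station import arm gives the robot as it stands. The module is installed in compiled form; this text tells all that it offers.
- The arm moves only by the shell command python3 -m crank 'ROWS' [FORCE]. ROWS is JSON, a list of rows, each an object of numbers: "dx", "dy", "dz": the shift along the world's x, y, z in m; "twist": the turn about the world's z in degrees; "grip": the opening, from -1 (shut) to 1 (fully open). A call has exactly 5 rows; each row is the pose to reach, as a shift and turn from the pose commanded when the call began; what a row does not reach only later rows make up. A row lasts 1/12 s, in which the tool goes at most 41.7 mm and 7.16 degrees, less where a joint would pass 70% of its speed; a pose out of reach is approached as far as the arm can. A call with a gripper value outside its range is refused whole. The fingers move at their own pace and stop on an object; FORCE is the grip in N (left out, the last holds). Time passes only in rows, so rows that repeat a pose let the fingers close, or fill a call up. It gives the time, the measured TCP pose, the force, the opening and the grip force at its end, in the units of the state.
- arm.get_state(): the state, without advancing time (a new reading comes with each control period).
- arm.grab_frame(name): name is "scene" or "top"; returns the picture (480x640x3 uint8, red, green, blue); there is no depth.
- arm.get_calibration(name): a dict with "fx", "fy", "cx", "cy" (pixels), "cam_to_world" (4x4, takes a point from camera to world coordinates). Camera axes: x right, y down, z forward; pixel columns grow to the right and rows downward; lengths in m; the calibration is good to about 2 mm. A picture is of the moment at which its call begins. get_calibration takes no time and is no camera call.
- arm.job_done(): hands the job in; it is judged then, once.
The state is a dict: "t": time; "q": joint angles; "qd": joint speeds; "joint_efforts": joint torques, N m; "eef_pos": TCP position; "ee_rot": TCP orientation; "force": force on the tool from outside, world axes, zero at the start; "moment": the same for the moment, N m; "width": finger opening in m; "gripper_force": force on a finger pad.
Only numpy, scipy, OpenCV 4.12 (cv2) and the standard library are available. Lean on these libraries where they do the work, as an engineer would, in place of code of your own. Each camera call takes 0.05 s, during which the arm holds its last target. There are 200 camera calls.

### The job

Load the vibrating mill: with your fingertips slide the white lidded jar that stands on the mill's deck fully home into the blue V-block, then push the red clamp handle over and down past its dead point until it snaps into lock and the rubber foot holds the jar's lid down. Only push: do not lift or tip the jar, and leave the bottles, spare jars, lid, dish and spatula standing about where they are.

Things in the scene. Friction and masses are not known exactly. Their poses are not given: they have to be found in the camera images.
- mill: Low bench-top vibrating mill, fixed: pale housing 320 x 190 mm, 56 mm high, carrying an aluminium deck 310 x 155 mm, its top 85 mm above the bench. Origin on the bench under the housing's centre; x runs lengthwise, the way the jar is pushed home; z up. On the line y = 0, from -x to +x: jar, blue V-block, toggle clamp on an aluminium pedestal. Locked, the handle points to +x.
- jar_seat (a point): On the deck's top: where the centre of the jar's underside lies when the jar touches both faces of the V-block; in the mill's frame (-60, 0, 85) mm. The V-block is slick, 48 mm high, its faces at 45 degrees either side of the mill's x, its mouth 65 mm wide and open to -x.
- jar: The task's jar: white plastic, closed with a white ribbed lid, 56 mm diameter, 72 mm tall (lid = the top 20 mm), about 0.3 kg, loose, standing upright on the deck 35 to 60 mm short of the seat (to the mill's -x) and up to 14 mm to the side. Origin at the centre of its underside, z up.
- clamp_pin (a point): Fixed pin about which the steel clamp arm swings (axis along the mill's y), in the mill's frame at (35, 0, 183) mm. From it the arm reaches 95 mm to the spindle with the rubber foot; open, the arm stands steeply up (57 to 72 degrees above level, towards -x).
- clamp_handle (a joint): Handle angle relative to the arm, rad: 0 locked on its stop, 2.1 to 2.5 at the start. Pushing it down swings the arm down too: 1 to 2 N, then it sinks by itself below about 0.9. At about 0.47 the foot meets the lid; a spring then resists, up to about 9 N on the outer half of the grip. Past the dead point (about 0.17) it snaps to 0 and stays; let go before that it springs back.
- grip_end (a point): On the axis of the handle's red grip, at its free end (grip 19 mm thick, 88 mm long from grip_root to here). In the mill's frame at the start about (80 to 103, 0, 331) mm: the grip stands up, leaning to +x, 65 to 78 degrees above level. With the foot just on the lid about (156, 0, 285) mm, at the dead point about z = 255 mm; locked (177, 0, 227) mm, the grip then level.
- grip_root (a point): On the axis of the red grip, at its end next to the linkage; in the mill's frame about (89, 0, 225) mm when locked.
- clamp_foot: Grey rubber foot, 22 mm diameter, under the arm's end, on a sprung spindle; origin at the centre of its pressing face. When locked it presses on the middle of the jar's lid with about 12 N.
- spare_jar: Bystander, loose: white jar with a blue lid, 56 mm diameter, 72 mm tall, on the bench on the mill's far (-y) side; origin under its centre.
- open_jar: Bystander, loose: open white jar without lid, 56 mm diameter, 64 mm tall, beside the spare jar; origin under its centre.
- jar_lid: Bystander, loose: white jar lid lying mouth up on the bench, 56 mm diameter, 18 mm tall, between the mill and the robot; origin under its centre.
- spatula: Bystander, loose: flat steel laboratory spatula, 190 mm long, 16 mm wide, 4 mm thick, lying on the bench between the mill and the robot; origin at its middle.
- glass_dish: Bystander, loose: empty glass dish, 124 mm diameter, 35 mm tall, on the bench to the right; origin under its centre.
- amber_large: Bystander, loose: amber reagent bottle with a white cap, 94 mm diameter, 215 mm tall, on the bench to the left; origin under its centre.
- amber_small: Bystander, loose: amber reagent bottle with a blue cap, 68 mm diameter, 150 mm tall, on the bench to the left; origin under its centre.
Things that resemble listed ones, but are neither listed nor needed, are in the scene too. What is shaped like the jar but pink, turquoise or yellow is not meant.

How it is judged:
By the outcome, as a careful person would: the job done as asked, in the order asked, and still so for the second after the job is handed in, with the robot touching nothing.
It also fails if it takes over 54 s, if anything falls off the work surface, if the arm or the gripper's body presses on something with over 40 N, if the wrist force passes 120 N, or if a joint passes its speed limit or range.

## Working session

There is one attempt and no reset: what is moved stays moved. The work goes in short steps, Python scripts to look and compute and a shell command to move; the robot and the scene stay as the last step left them, time stands still between calls to the robot, and variables do not carry over. Pictures are saved under pics/ and viewed, at most 10 in all, crops included, and the job is handed in when it is done.

```bash
mkdir -p pics; python3 - <<'E'
from station import arm
import cv2
for n in("scene","top"):
    f=arm.grab_frame(n); cv2.imwrite(f"pics/{n}0.png",f[...,::-1])
    c=arm.get_calibration(n); print(n,c)
s=arm.get_state(); print(s['t'],s['eef_pos'],s['ee_rot'],s['force'],s['width'])
E
```

```text
scene {'fx': 618.7675507065878, 'fy': 618.7675507065878, 'cx': 323.9484651542508, 'cy': 231.61298275855347, 'cam_to_world': array([[ 0.78351968,  0.45710266, -0.42089674,  1.18314169],
       [ 0.62117237, -0.55925697,  0.54897772, -0.80668304],
       [ 0.01554974, -0.69158427, -0.72212838,  1.27314169],
       [ 0.        ,  0.        ,  0.        ,  1.        ]])}
top {'fx': 559.8404587363754, 'fy': 559.8404587363754, 'cx': 325.1497543392222, 'cy': 247.28844162742413, 'cam_to_world': array([[ 1.74149637e-02, -9.92319404e-01,  1.22470077e-01,
         4.03526209e-01],
       [-9.99799550e-01, -1.84931289e-02, -7.67222345e-03,
         1.51527947e-03],
       [ 9.87815114e-03, -1.22311917e-01, -9.92442551e-01,
         1.64436678e+00],
       [ 0.00000000e+00,  0.00000000e+00,  0.00000000e+00,
         1.00000000e+00]])}
0.1 [0.29634411 0.60598105 0.22571482] [ 3.14008836e+00 -1.28520740e-04 -4.54916367e-01] [ 0.22557049 -0.48590553  0.18391102] 0.08752313477679537
```

View pics/scene0.png

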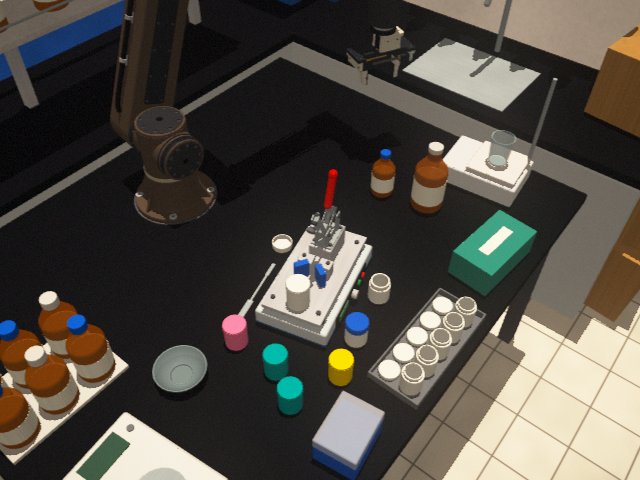

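View pics/top0.png

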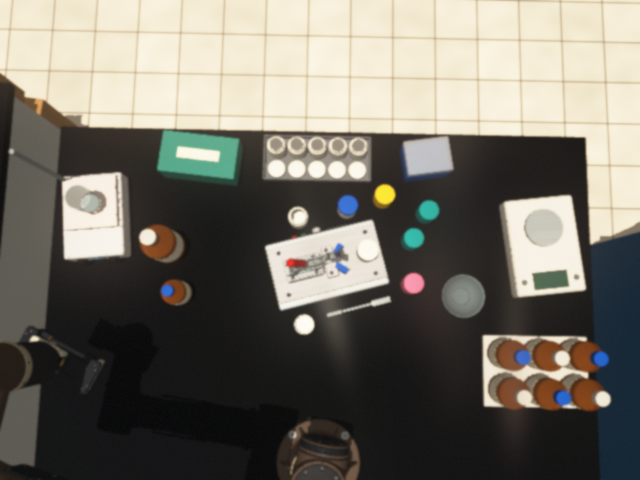

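The scene view shows the white-lidded jar on the deck at (298,292), the blue V-block at (310,272) and the red grip at (332,190). In the top view they are at (369,250), (341,258) and (295,263). The other white jars, in the rack at (265-370,135-180), the open jar (298,216) and the lid (304,324), are not on the deck. Only the jar at (369,250) fits, so I'll confirm it in one crop and measure.

```bash
cat > h.py <<'E'
import numpy as np, cv2
from station import arm
def ray(n,u,v):
    c=arm.get_calibration(n);T=c['cam_to_world']
    return T[:3,3],T[:3,:3]@np.array([(u-c['cx'])/c['fx'],(v-c['cy'])/c['fy'],1.])
def onz(n,u,v,z):
    o,d=ray(n,u,v); return o+d*(z-o[2])/d[2]
def tri(a,b):
    A=np.zeros((3,3));y=np.zeros(3)
    for n,p in(("scene",a),("top",b)):
        o,d=ray(n,*p);d=d/np.linalg.norm(d);P=np.eye(3)-np.outer(d,d);A+=P;y+=P@o
    return np.linalg.solve(A,y)
def proj(n,p):
    c=arm.get_calibration(n);T=c['cam_to_world'];q=T[:3,:3].T@(np.array(p)-T[:3,3])
    return np.array([c['cx']+c['fx']*q[0]/q[2],c['cy']+c['fy']*q[1]/q[2]])
def blobs(m,amin=15):
    n,l,s,c=cv2.connectedComponentsWithStats(m.astype('uint8'))
    return [(c[i],s[i],l==i) for i in range(1,n) if s[i,4]>=amin]
def red(f): f=f.astype(int); return (f[...,0]>120)&(f[...,1]<60)&(f[...,2]<60)
def blue(f): f=f.astype(int); return (f[...,2]>110)&(f[...,0]<70)&(f[...,1]<110)
E
python3 - <<'E'
from h import *
t=cv2.imread('pics/top0.png')[...,::-1]; s=cv2.imread('pics/scene0.png')[...,::-1]
for n,f in(("top",t),("scene",s)):
    for nm,fn in(("red",red),("blue",blue)):
        for c,st,m in blobs(fn(f)):
            if (n=="top" and 250<c[0]<400 and 210<c[1]<320) or (n=="scene" and 250<c[0]<400 and 150<c[1]<310):
                print(n,nm,c.round(1),st)
a=cv2.resize(t[205:325,250:400],None,fx=4,fy=4,interpolation=2)
b=cv2.resize(s[160:345,245:385],None,fx=2.6,fy=2.6,interpolation=2)
b=cv2.resize(s[220:345,250:385],None,fx=3.84,fy=3.84,interpolation=2)[:480]
a=cv2.resize(t[210:320,255:400],None,fx=5.5,fy=5.5,interpolation=2)
cv2.imwrite('pics/c1.png',a[...,::-1]);print(a.shape)
E
```

```text
top red [295.8 262.9] [288 260  17   6  82]
scene red [388.7 164.4] [380 161  15   8  38]
scene red [330.2 187.7] [324 169  14  40 268]
scene red [362.6 274. ] [361 272   4   5  15]
scene blue [385.2 152.1] [380 149  11   7  62]
scene blue [300.2 263.4] [294 260  15   8  54]
scene blue [319.9 270.1] [315 265  11  11  51]
(605, 798, 3)
```

View pics/c1.png

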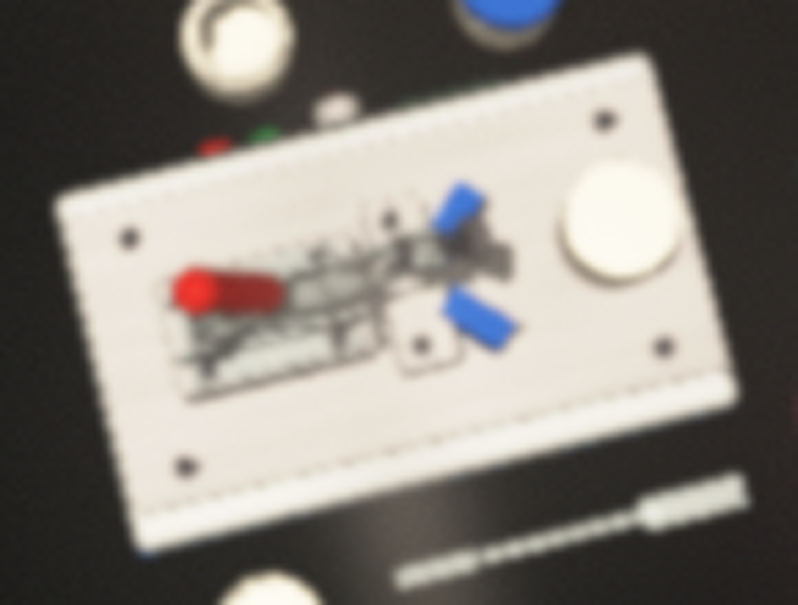

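The crop confirms it: the white lidded jar's top is at crop (620,218), with the V-block mouth open towards it at (480,265). The deck screws are at crop (605,120), (665,347), (187,467) and (129,238).

```bash
cat > m.py <<'E'
from h import *
P=lambda u,v:(255+(u+.5)/5.5-.5,210+(v+.5)/5.5-.5)
S=[onz("top",*P(*p),.085) for p in((605,120),(665,347),(187,467),(129,238))]
O=np.mean(S,0); ex=(S[2]+S[3]-S[0]-S[1]);ex[2]=0;ex/=np.linalg.norm(ex)
O[2]=0; ey=np.array([-ex[1],ex[0],0]); R=np.array([ex,ey,[0,0,1]])
def mill(p): return R@(np.array(p)-O)
def world(p): return O+R.T@np.array(p)
E
python3 - <<'E'
from m import *
print('O',O,'yaw',np.degrees(np.arctan2(ex[1],ex[0])))
for s in S: print('screw',mill(s).round(4))
for p in((60,197),(648,58),(738,398),(140,548)): print('deckcorner?',mill(onz("top",*P(*p),.06)).round(4))
for p in((462,186),(508,345),(440,228),(450,298)): print('V',mill(onz("top",*P(*p),.133)).round(4))
t=cv2.imread('pics/top0.png')
g=cv2.cvtColor(t,cv2.COLOR_BGR2GRAY)
print('jar top hand',mill(onz("top",*P(620,218),.157)).round(4))
c=cv2.HoughCircles(cv2.resize(g[210:320,255:400],None,fx=5.5,fy=5.5,interpolation=2),3,1.5,60,param1=60,param2=.5,minRadius=48,maxRadius=66)
print(c)
if c is not None:
  for q in c[0]: print(mill(onz("top",*P(*q[:2]),.157)).round(4))
# grip end top
s=cv2.imread('pics/scene0.png')[...,::-1]
print('grip',mill(tri((332.5,174),P(193,291))), mill(tri((329,205),P(275,294))))
for nm,p in(("seat",(-.06,0,.085)),("pin",(.035,0,.183)),("gripend",(.09,0,.331))): print(nm,world(p).round(4),proj("top",world(p)).round(1),proj("scene",world(p)).round(1))
# jar in scene: lid top circle
k=cv2.resize(s[265:320,275:325],None,fx=10,fy=10,interpolation=2)
cv2.imwrite('pics/j.png',k[...,::-1])
E
```

```text
O [ 0.55250858 -0.01589705  0.        ] yaw 105.1096212675765
screw [-0.125  -0.0601  0.085 ]
screw [-0.1252  0.0601  0.085 ]
screw [0.1245 0.0601 0.085 ]
screw [ 0.1257 -0.0601  0.085 ]
deckcorner? [ 0.1565 -0.0927  0.06  ]
deckcorner? [-0.1579 -0.0895  0.06  ]
deckcorner? [-0.1579  0.0934  0.06  ]
deckcorner? [0.1586 0.0931 0.06  ]
V [-0.0424 -0.0392  0.133 ]
V [-0.0449  0.0428  0.133 ]
V [-0.0266 -0.0215  0.133 ]
V [-0.0229  0.0134  0.133 ]
jar top hand [-0.1116 -0.0024  0.157 ]
[[[237.75  39.75  55.2 ]
  [624.75 212.25  65.1 ]
  [122.25 248.25  65.1 ]
  [662.25 470.25  55.2 ]
  [242.25 332.25  60.15]
  [441.75 233.25  55.2 ]
  [222.75 213.75  63.45]
  [414.75 530.25  55.2 ]
  [566.25 491.25  55.2 ]
  [140.25 345.75  55.05]
  [182.25 482.25  65.1 ]
  [668.25 365.25  60.15]
  [597.75 122.25  65.1 ]
  [359.25 294.75  65.1 ]
  [398.25 170.25  63.45]
  [152.25 411.75  56.85]
  [494.25 510.75  51.9 ]
  [501.75 237.75  65.1 ]
  [338.25  56.25  61.65]
  [143.25 108.75  65.1 ]
  [249.75 456.75  65.1 ]
  [275.25  92.25  53.4 ]
  [696.75 537.75  61.8 ]
  [443.25 321.75  61.8 ]
  [486.75 137
[... 3250 characters left out ...]
-0.0788  0.157 ]
[-0.1593  0.1194  0.157 ]
[ 0.0976 -0.0312  0.157 ]
[ 0.1743 -0.0768  0.157 ]
[-0.1586  0.1497  0.157 ]
[ 0.1453 -0.0696  0.157 ]
[ 0.1525 -0.0329  0.157 ]
[0.1518 0.0821 0.157 ]
[-0.0865  0.0134  0.157 ]
[-0.1438  0.0819  0.157 ]
[ 0.0696 -0.0204  0.157 ]
[0.1591 0.1216 0.157 ]
[-0.1748 -0.0751  0.157 ]
[-0.1291  0.1764  0.157 ]
[0.1818 0.096  0.157 ]
[-0.088   0.1793  0.157 ]
[-0.0347  0.0478  0.157 ]
[ 0.1679 -0.1071  0.157 ]
grip [ 0.0936516  -0.00068743  0.32253576] [ 0.06194732 -0.00205123  0.24996123]
seat [ 0.5681 -0.0738  0.085 ] [347.6 257.6] [305.6 284.9]
pin [0.5434 0.0179 0.183 ] [314.3 262.4] [321.5 231.8]
gripend [0.529 0.071 0.331] [291.1 262.1] [331.7 172.1]
```

View pics/j.png

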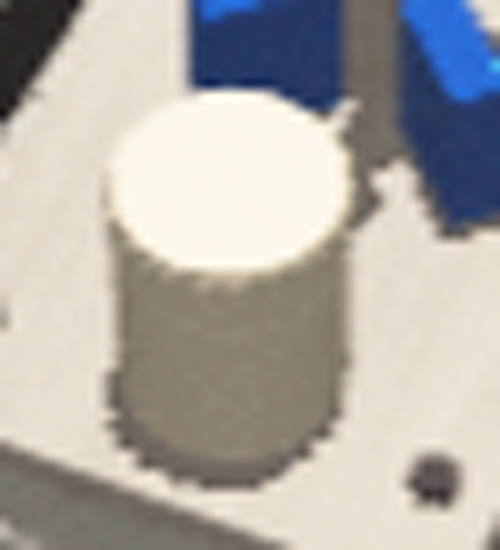

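The crop shows the lid-top ellipse centred at crop (230,181), i.e. scene pixel (297.6,282.7). The mill frame checks out: screws are symmetric to within 1 mm, the housing corners are right, and the grip lies at y≈0. Next I'll cross-check the jar and get the waypoints.

```bash
python3 - <<'E'
from m import *
a=(275+230.5/10-.5,265+181.5/10-.5); b=P(620,217)
print(mill(onz("scene",*a,.157)),mill(onz("top",*b,.157)),mill(tri(a,b)))
print('foot',mill(onz("top",*P(502,260),.25)))
for p in((-.165,-.002,.42),(-.096,0,.11),(.06,0,.30),(.15,0,.236)): print(p,world(p).round(4))
print('ex',ex.round(3))
E
python3 -m crank '[{"dz":0.04,"twist":-5,"grip":-0.55},{"dz":0.08,"twist":-10,"grip":-0.55},{"dz":0.12,"twist":-15,"grip":-0.55},{"dz":0.16,"twist":-20,"grip":-0.55},{"dz":0.2,"twist":-25,"grip":-0.55}]' 20
```

```text
[-0.11419401 -0.00473937  0.157     ] [-0.11170078 -0.0029108   0.157     ] [-0.11196085 -0.00340781  0.15379023]
foot [-0.04406668  0.01201502  0.25      ]
(-0.165, -0.002, 0.42) [ 0.5974 -0.1747  0.42  ]
(-0.096, 0, 0.11) [ 0.5775 -0.1086  0.11  ]
(0.06, 0, 0.3) [0.5369 0.042  0.3   ]
(0.15, 0, 0.236) [0.5134 0.1289 0.236 ]
ex [-0.261  0.965  0.   ]invalid input at $[0]: expected keys dx, dy, dz, twist, grip
```

```bash
python3 -m crank '[{"dx":0,"dy":0,"dz":0.04,"twist":-5,"grip":-0.55},{"dx":0,"dy":0,"dz":0.08,"twist":-10,"grip":-0.55},{"dx":0,"dy":0,"dz":0.12,"twist":-15,"grip":-0.55},{"dx":0,"dy":0,"dz":0.16,"twist":-20,"grip":-0.55},{"dx":0,"dy":0,"dz":0.2,"twist":-25,"grip":-0.55}]' 20
python3 -m crank '[{"dx":0.015,"dy":-0.035,"dz":0,"twist":-5,"grip":-0.55},{"dx":0.03,"dy":-0.07,"dz":0,"twist":-10,"grip":-0.55},{"dx":0.045,"dy":-0.105,"dz":0,"twist":-15,"grip":-0.55},{"dx":0.06,"dy":-0.14,"dz":0,"twist":-20,"grip":-0.55},{"dx":0.075,"dy":-0.175,"dz":0,"twist":-24,"grip":-0.55}]'
```

```text
t: 0.52
eef_pos: [0.2964, 0.6058, 0.4283]
ee_rot: [3.141, -0.0, -0.895]
force: [0.3, 0.8, 0.8]
width: 0.0596
gripper_force: 0.0
t: 0.93
eef_pos: [0.3717, 0.4296, 0.4262]
ee_rot: [3.141, -0.0, -1.314]
force: [0.6, -0.3, 0.4]
width: 0.0267
gripper_force: 0.0
```

```bash
for i in 1; do
python3 -m crank '[{"dx":0.015,"dy":-0.038,"dz":0,"twist":0,"grip":-0.55},{"dx":0.03,"dy":-0.076,"dz":0,"twist":0,"grip":-0.55},{"dx":0.045,"dy":-0.114,"dz":0,"twist":0,"grip":-0.55},{"dx":0.06,"dy":-0.152,"dz":0,"twist":0,"grip":-0.55},{"dx":0.075,"dy":-0.19,"dz":0,"twist":0,"grip":-0.55}]' 
python3 -m crank '[{"dx":0.015,"dy":-0.038,"dz":0,"twist":0,"grip":-0.55},{"dx":0.03,"dy":-0.076,"dz":0,"twist":0,"grip":-0.55},{"dx":0.045,"dy":-0.114,"dz":0,"twist":0,"grip":-0.55},{"dx":0.06,"dy":-0.152,"dz":0,"twist":0,"grip":-0.55},{"dx":0.075,"dy":-0.19,"dz":0,"twist":0,"grip":-0.55}]' 
python3 -m crank '[{"dx":0.015,"dy":-0.038,"dz":0,"twist":0,"grip":-0.55},{"dx":0.03,"dy":-0.076,"dz":0,"twist":0,"grip":-0.55},{"dx":0.045,"dy":-0.114,"dz":0,"twist":0,"grip":-0.55},{"dx":0.06,"dy":-0.152,"dz":0,"twist":0,"grip":-0.55},{"dx":0.075,"dy":-0.19,"dz":0,"twist":0,"grip":-0.55}]' 
done; python3 - <<'E'
from m import *
s=arm.get_state();print(mill(s['eef_pos']), np.array(s['eef_pos'])-world((-.165,-.002,.11)))
E
```

```text
t: 1.35
eef_pos: [0.4465, 0.2393, 0.4265]
ee_rot: [3.142, 0.0, -1.31]
force: [2.0, -0.3, 0.9]
width: 0.0196
gripper_force: 0.0
t: 1.77
eef_pos: [0.5216, 0.0494, 0.4265]
ee_rot: [-3.142, 0.0, -1.31]
force: [1.5, -0.0, 0.0]
width: 0.0197
gripper_force: 0.0
t: 2.18
eef_pos: [0.5967, -0.1407, 0.4263]
ee_rot: [3.141, 0.0, -1.31]
force: [0.7, 1.2, -0.2]
width: 0.0196
gripper_force: 0.0
[-0.13200694 -0.01013991  0.42626873] [-0.00074169  0.03397426  0.31626873]
```

```bash

python3 -m crank '[{"dx":0.001,"dy":-0.02,"dz":-0.03,"twist":0,"grip":-0.55},{"dx":0.001,"dy":-0.037,"dz":-0.065,"twist":0,"grip":-0.55},{"dx":0.001,"dy":-0.037,"dz":-0.1,"twist":0,"grip":-0.55},{"dx":0.001,"dy":-0.037,"dz":-0.14,"twist":0,"grip":-0.55},{"dx":0.001,"dy":-0.037,"dz":-0.18,"twist":0,"grip":-0.55}]' 
python3 -m crank '[{"dx":0,"dy":0,"dz":-0.035,"twist":0,"grip":-0.55},{"dx":0,"dy":0,"dz":-0.07,"twist":0,"grip":-0.55},{"dx":0,"dy":0,"dz":-0.105,"twist":0,"grip":-0.55},{"dx":0,"dy":0,"dz":-0.136,"twist":0,"grip":-0.55},{"dx":0,"dy":0,"dz":-0.136,"twist":0,"grip":-0.55}]' 
python3 - <<'E'
from m import *
s=arm.get_state();print(mill(s['eef_pos']), world((-.096,-.001,.11))-np.array(s['eef_pos']))
for n in("top","scene"): cv2.imwrite(f'pics/{n}1.png',arm.grab_frame(n)[...,::-1])
a=cv2.imread('pics/top1.png')[200:330,290:430];b=cv2.imread('pics/scene1.png')[220:350,240:380]
cv2.imwrite('pics/c2.png',cv2.resize(np.hstack([a,b]),None,fx=2.85,fy=2.85,interpolation=2))
E
```

```text
t: 2.6
eef_pos: [0.597, -0.1763, 0.2448]
ee_rot: [-3.141, 0.0, -1.311]
force: [1.6, -0.1, 0.7]
width: 0.0197
gripper_force: 0.0
t: 3.02
eef_pos: [0.5929, -0.1751, 0.1035]
ee_rot: [3.131, 0.004, -1.311]
force: [-1.3, -0.3, -1.4]
width: 0.0198
gripper_force: 0.0
[-0.16418748  0.00252446  0.10351982] [-0.01437159  0.06674887  0.00648018]
```

View pics/c2.png

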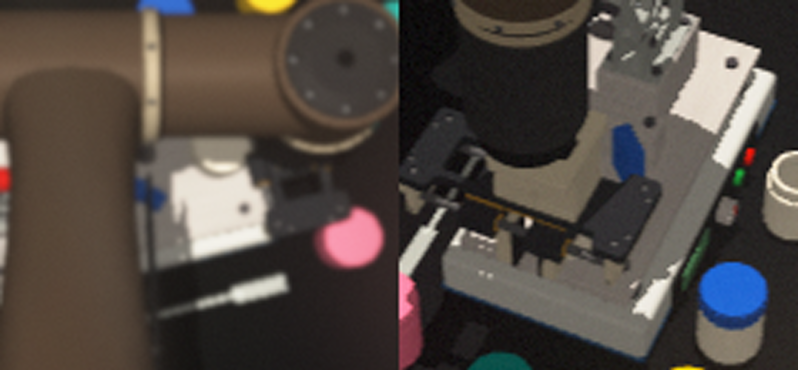

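The fingers are just behind the jar (fingertips at crop (505,240)), pointing down, and touching nothing. The pose is a few mm off the command, so I'll let it settle.

```bash

python3 -m crank '[{"dx":0,"dy":0,"dz":0,"twist":0,"grip":-0.55},{"dx":0,"dy":0,"dz":0,"twist":0,"grip":-0.55},{"dx":0,"dy":0,"dz":0,"twist":0,"grip":-0.55},{"dx":0,"dy":0,"dz":0,"twist":0,"grip":-0.55},{"dx":0,"dy":0,"dz":0,"twist":0,"grip":-0.55}]' 
python3 - <<'E'
from m import *
s=arm.get_state();print(s['q'],mill(s['eef_pos']), world((-.096,-.001,.11))-np.array(s['eef_pos']))
E
```

```text
t: 3.53
eef_pos: [0.598, -0.1756, 0.1117]
ee_rot: [-3.14, -0.0, -1.31]
force: [0.8, 0.8, -0.0]
width: 0.0198
gripper_force: 0.0
[ 2.71372455e-02  3.67024784e-01 -2.56252131e-01  3.09601583e-05
 -9.45783576e-01  2.33584943e-01] [-0.16607542 -0.00223161  0.11169441] [-0.01945535  0.0673318  -0.00169441]
```

```bash

python3 -m crank '[{"dx":-0.002,"dy":0.007,"dz":0,"twist":0,"grip":-0.55},{"dx":-0.003,"dy":0.013,"dz":0,"twist":0,"grip":-0.55},{"dx":-0.005,"dy":0.018,"dz":0,"twist":0,"grip":-0.55},{"dx":-0.006,"dy":0.023,"dz":0,"twist":0,"grip":-0.55},{"dx":-0.007,"dy":0.028,"dz":0,"twist":0,"grip":-0.55}]' 
python3 -m crank '[{"dx":-0.001,"dy":0.005,"dz":0,"twist":0,"grip":-0.55},{"dx":-0.003,"dy":0.01,"dz":0,"twist":0,"grip":-0.55},{"dx":-0.004,"dy":0.015,"dz":0,"twist":0,"grip":-0.55},{"dx":-0.005,"dy":0.02,"dz":0,"twist":0,"grip":-0.55},{"dx":-0.007,"dy":0.024,"dz":0,"twist":0,"grip":-0.55}]' 
python3 - <<'E'
from m import *
s=arm.get_state();print(mill(s['eef_pos']), world((-.096,-.001,.11))-np.array(s['eef_pos']),R@s['force'])
for n in("top","scene"): cv2.imwrite(f'pics/{n}2.png',arm.grab_frame(n)[...,::-1])
a=cv2.imread('pics/top2.png')[200:330,270:410];b=cv2.imread('pics/scene2.png')[160:345,230:400]
cv2.imwrite('pics/c3.png',cv2.resize(b,None,fx=3.2,fy=3.2,interpolation=2))
print([ (c.round(1),st[4]) for c,st,m in blobs(red(cv2.imread('pics/scene2.png')[...,::-1]))])
E
```

```text
t: 3.95
eef_pos: [0.5905, -0.1471, 0.1108]
ee_rot: [-3.141, -0.0, -1.31]
force: [0.1, -2.3, 0.0]
width: 0.0195
gripper_force: 0.8
t: 4.37
eef_pos: [0.5836, -0.1231, 0.1106]
ee_rot: [-3.141, -0.0, -1.31]
force: [1.4, -2.2, 0.9]
width: 0.0195
gripper_force: 1.0
[-0.11163937 -0.00209126  0.11064413] [-0.0051302   0.01481425 -0.00064413] [-2.46184902 -0.81205787  0.88326361]
[(array([423.9, 163.1]), np.int32(62)), (array([389. , 164.5]), np.int32(35)), (array([330.2, 188.8]), np.int32(227)), (array([ 23. , 344.9]), np.int32(69)), (array([ 13. , 354.3]), np.int32(105)), (array([ 43.7, 377.5]), np.int32(193)), (array([ 60.3, 369.5]), np.int32(25)), (array([  6.8, 391.9]), np.int32(40)), (array([  9. , 406.5]), np.int32(295))]
```

View pics/c3.png

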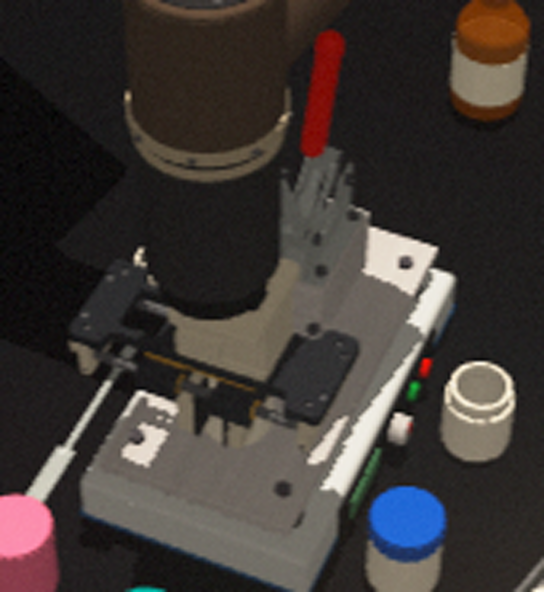

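Still pushing cleanly (about 2.5 N, upright gripper, handle free at scene (330,189)). The wrist comes close to the open clamp arm, so the last 15 mm go in small steps with the force watched.

```bash

python3 -m crank '[{"dx":-0.001,"dy":0.002,"dz":0,"twist":0,"grip":-0.55},{"dx":-0.001,"dy":0.004,"dz":0,"twist":0,"grip":-0.55},{"dx":-0.002,"dy":0.006,"dz":0,"twist":0,"grip":-0.55},{"dx":-0.002,"dy":0.008,"dz":0,"twist":0,"grip":-0.55},{"dx":-0.003,"dy":0.010,"dz":0,"twist":0,"grip":-0.55}]' 
python3 -m crank '[{"dx":0,"dy":0.001,"dz":0,"twist":0,"grip":-0.55},{"dx":-0.001,"dy":0.002,"dz":0,"twist":0,"grip":-0.55},{"dx":-0.001,"dy":0.003,"dz":0,"twist":0,"grip":-0.55},{"dx":-0.001,"dy":0.003,"dz":0,"twist":0,"grip":-0.55},{"dx":-0.001,"dy":0.003,"dz":0,"twist":0,"grip":-0.55}]' 
python3 - <<'E'
from m import *
s=arm.get_state();print(mill(s['eef_pos']),R@s['force'],s['moment'])
E
```

```text
t: 4.88
eef_pos: [0.5805, -0.1136, 0.1105]
ee_rot: [3.141, -0.0, -1.31]
force: [0.6, -1.9, 0.4]
width: 0.0198
gripper_force: 0.8
t: 5.3
eef_pos: [0.5794, -0.1105, 0.1105]
ee_rot: [3.141, 0.0, -1.31]
force: [0.1, -0.6, 0.1]
width: 0.0199
gripper_force: 0.4
[-0.09836369 -0.00130745  0.11048187] [-0.59130003  0.09590489  0.05042894] [-0.18159415 -0.11086995  0.04059718]
```

```bash

python3 -m crank '[{"dx":0,"dy":0.001,"dz":0,"twist":0,"grip":-0.55},{"dx":-0.001,"dy":0.002,"dz":0,"twist":0,"grip":-0.55},{"dx":-0.001,"dy":0.002,"dz":0,"twist":0,"grip":-0.55},{"dx":-0.001,"dy":0.002,"dz":0,"twist":0,"grip":-0.55},{"dx":-0.001,"dy":0.002,"dz":0,"twist":0,"grip":-0.55}]' 
python3 -m crank '[{"dx":0,"dy":0.001,"dz":0,"twist":0,"grip":-0.55},{"dx":0,"dy":0.001,"dz":0,"twist":0,"grip":-0.55},{"dx":0,"dy":0.001,"dz":0,"twist":0,"grip":-0.55},{"dx":0,"dy":0.001,"dz":0,"twist":0,"grip":-0.55},{"dx":0,"dy":0.001,"dz":0,"twist":0,"grip":-0.55}]' 
python3 - <<'E'
from m import *
s=arm.get_state();print(mill(s['eef_pos']),R@s['force'],s['moment'])
E
```

```text
t: 5.72
eef_pos: [0.5785, -0.1086, 0.1105]
ee_rot: [-3.142, 0.0, -1.31]
force: [0.3, -1.4, -0.2]
width: 0.0198
gripper_force: 0.5
t: 6.13
eef_pos: [0.5785, -0.1076, 0.1105]
ee_rot: [3.142, 0.0, -1.31]
force: [0.2, -1.6, -0.5]
width: 0.0196
gripper_force: 0.6
[-0.09533427 -0.00120741  0.11053746] [-1.58150359  0.17458849 -0.54822864] [-0.30845453 -0.21390483  0.01197002]
```

```bash

python3 -m crank '[{"dx":0,"dy":0.001,"dz":0,"twist":0,"grip":-0.55},{"dx":-0.001,"dy":0.002,"dz":0,"twist":0,"grip":-0.55},{"dx":-0.001,"dy":0.002,"dz":0,"twist":0,"grip":-0.55},{"dx":-0.001,"dy":0.002,"dz":0,"twist":0,"grip":-0.55},{"dx":-0.001,"dy":0.002,"dz":0,"twist":0,"grip":-0.55}]' 
python3 - <<'E'
from m import *
s=arm.get_state();print(mill(s['eef_pos']),R@s['force'],s['moment'])
cv2.imwrite('pics/s3.png',arm.grab_frame("scene")[...,::-1])
print([ (c.round(1),st[4]) for c,st,m in blobs(red(cv2.imread('pics/s3.png')[160:220,300:360,::-1]))])
E
```

```text
t: 6.55
eef_pos: [0.5786, -0.1065, 0.111]
ee_rot: [-3.14, -0.002, -1.31]
force: [3.6, -7.0, -1.0]
width: 0.02
gripper_force: 3.5
[-0.09424614 -0.0015553   0.11100758] [-7.67962022 -1.66258425 -1.0485407 ] [-2.42473493 -1.44137944  0.02686148]
[(array([30.1, 28.8]), np.int32(225))]
```

The force jumps to about 8 N at TCP x = -94 mm (expected -96 ± 2), with pad load and the handle unmoved, so the jar is home. I'll back off, rise, and check.

```bash

python3 -m crank '[{"dx":0.003,"dy":-0.01,"dz":0,"twist":0,"grip":-0.55},{"dx":0.006,"dy":-0.024,"dz":0,"twist":0,"grip":-0.55},{"dx":0.013,"dy":-0.048,"dz":0,"twist":0,"grip":-0.55},{"dx":0.018,"dy":-0.067,"dz":0,"twist":0,"grip":-0.55},{"dx":0.018,"dy":-0.067,"dz":0.03,"twist":0,"grip":-1}]' 
python3 -m crank '[{"dx":0,"dy":-0.01,"dz":0.04,"twist":0,"grip":-1},{"dx":0,"dy":-0.02,"dz":0.08,"twist":0,"grip":-1},{"dx":0,"dy":-0.03,"dz":0.12,"twist":0,"grip":-1},{"dx":0,"dy":-0.04,"dz":0.16,"twist":0,"grip":-1},{"dx":0,"dy":-0.04,"dz":0.2,"twist":0,"grip":-1}]' 
python3 -m crank '[{"dx":0,"dy":-0.02,"dz":0.04,"twist":0,"grip":-1},{"dx":0,"dy":-0.04,"dz":0.08,"twist":0,"grip":-1},{"dx":0,"dy":-0.06,"dz":0.1,"twist":0,"grip":-1},{"dx":0,"dy":-0.06,"dz":0.1,"twist":0,"grip":-1},{"dx":0,"dy":-0.06,"dz":0.1,"twist":0,"grip":-1}]' 
python3 - <<'E'
from m import *
s=arm.get_state();print(mill(s['eef_pos']))
for n in("top","scene"): cv2.imwrite(f'pics/{n}4.png',arm.grab_frame(n)[...,::-1])
t=cv2.imread('pics/top4.png');b=cv2.imread('pics/scene4.png')
for p in (world((-.06,0,.157)),): print(proj("top",p),proj("scene",p))
cv2.imwrite('pics/c4.png',np.hstack([cv2.resize(t[220:310,290:390],(400,360),interpolation=2),cv2.resize(b[240:330,260:360],(400,360),interpolation=2)]))
E
```

```text
t: 7.02
eef_pos: [0.5924, -0.1747, 0.1347]
ee_rot: [3.132, 0.004, -1.313]
force: [0.0, 0.0, -1.0]
width: 0.0169
gripper_force: 0.0
t: 7.43
eef_pos: [0.5947, -0.2141, 0.3425]
ee_rot: [3.141, 0.0, -1.311]
force: [0.9, 0.2, 0.0]
width: 0.0001
gripper_force: 0.0
t: 7.85
eef_pos: [0.5956, -0.2739, 0.4417]
ee_rot: [-3.139, -0.0, -1.312]
force: [0.3, -0.1, 0.0]
width: 0.0006
gripper_force: 0.0
[-0.26029688  0.02560889  0.44172177]
[348.89833053 254.75288624] [305.39923879 265.7461989 ]
```

View pics/c4.png

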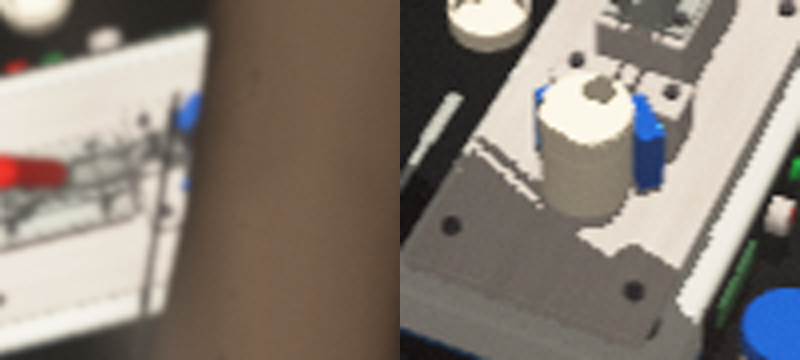

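The scene crop shows the jar upright between both blue faces, lid centre at about (306.5,267.2).

```bash
python3 - <<'E'
from m import *
b=cv2.imread('pics/scene4.png')[255:282,290:322].astype(int)
m=(b[...,2]>205)
c=[x for x in blobs(m,100)]
print([(k[0]+[290,255],k[1]) for k in c])
u=290+(c[0][1][0]+c[0][1][2]/2)-.5; v=255+(c[0][1][1]+c[0][1][3]/2)-.5
print(u,v,mill(onz("scene",306.4,267.1,.157)),mill(onz("scene",u,v,.157)))
p=world((.06,0,.42));print(p-arm.get_state()['eef_pos'])
E
```

```text
[(array([302.6083151 , 265.42013129]), array([  0,   0,  29,  27, 457], dtype=int32))]
304.0 268.0 [-0.06286906 -0.00390781  0.157     ] [-6.77219644e-02  1.15151935e-04  1.57000000e-01]
[-0.05834061  0.31448467 -0.01921407]
```

```bash

python3 -m crank '[{"dx":-0.007,"dy":0.038,"dz":0,"twist":0,"grip":-1},{"dx":-0.014,"dy":0.076,"dz":0,"twist":0,"grip":-1},{"dx":-0.021,"dy":0.114,"dz":0,"twist":0,"grip":-1},{"dx":-0.028,"dy":0.152,"dz":0,"twist":0,"grip":-1},{"dx":-0.034,"dy":0.186,"dz":0,"twist":0,"grip":-1}]' 
python3 -m crank '[{"dx":-0.007,"dy":0.038,"dz":0,"twist":0,"grip":-1},{"dx":-0.014,"dy":0.076,"dz":0,"twist":0,"grip":-1},{"dx":-0.022,"dy":0.119,"dz":-0.02,"twist":0,"grip":-1},{"dx":-0.022,"dy":0.119,"dz":-0.05,"twist":0,"grip":-1},{"dx":-0.022,"dy":0.119,"dz":-0.08,"twist":0,"grip":-1}]' 
python3 -m crank '[{"dx":0,"dy":0,"dz":-0.03,"twist":0,"grip":-1},{"dx":0,"dy":0,"dz":-0.06,"twist":0,"grip":-1},{"dx":0,"dy":0,"dz":-0.06,"twist":0,"grip":-1},{"dx":0,"dy":0,"dz":-0.06,"twist":0,"grip":-1},{"dx":0,"dy":0,"dz":-0.06,"twist":0,"grip":-1}]' 
python3 - <<'E'
from m import *
s=arm.get_state();print(mill(s['eef_pos']),R@s['force'])
cv2.imwrite('pics/s5.png',arm.grab_frame("scene")[...,::-1])
cv2.imwrite('pics/c5.png',cv2.resize(cv2.imread('pics/s5.png')[120:310,240:420],None,fx=3,fy=3,interpolation=2))
E
```

```text
t: 8.37
eef_pos: [0.5602, -0.0842, 0.4392]
ee_rot: [3.139, 0.001, -1.309]
force: [1.4, 0.2, 0.9]
width: 0.0004
gripper_force: 0.0
t: 8.78
eef_pos: [0.5383, 0.0355, 0.3588]
ee_rot: [-3.141, 0.001, -1.305]
force: [-0.3, 0.4, -1.1]
width: 0.0004
gripper_force: 0.0
t: 9.2
eef_pos: [0.54, 0.0325, 0.302]
ee_rot: [-3.141, -0.001, -1.309]
force: [0.4, -0.0, 1.1]
width: 0.0002
gripper_force: 0.0
[ 0.04998493 -0.00057114  0.30197636] [-0.1151958  -0.33187042  1.13380639]
```

View pics/c5.png

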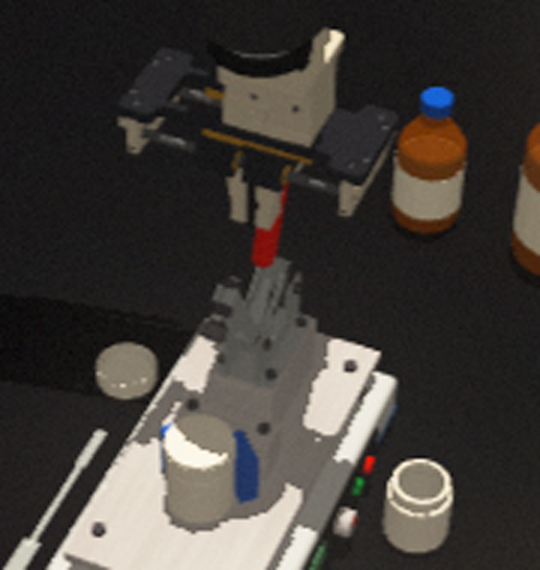

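The jar is seated. The closed fingertips (crop (238-265,205)) stand just on the -x side of the red grip at (270,220). Now I'll push the handle over.

```bash

python3 -m crank '[{"dx":-0.002,"dy":0.006,"dz":0,"twist":0,"grip":-1},{"dx":-0.003,"dy":0.012,"dz":0,"twist":0,"grip":-1},{"dx":-0.004,"dy":0.016,"dz":0,"twist":0,"grip":-1},{"dx":-0.005,"dy":0.02,"dz":0,"twist":0,"grip":-1},{"dx":-0.006,"dy":0.024,"dz":0,"twist":0,"grip":-1}]' 
python3 -m crank '[{"dx":-0.001,"dy":0.005,"dz":-0.001,"twist":0,"grip":-1},{"dx":-0.003,"dy":0.01,"dz":-0.002,"twist":0,"grip":-1},{"dx":-0.004,"dy":0.014,"dz":-0.003,"twist":0,"grip":-1},{"dx":-0.005,"dy":0.018,"dz":-0.004,"twist":0,"grip":-1},{"dx":-0.006,"dy":0.022,"dz":-0.005,"twist":0,"grip":-1}]' 
python3 - <<'E'
from m import *
s=arm.get_state();print(mill(s['eef_pos']),R@s['force'])
cv2.imwrite('pics/s6.png',arm.grab_frame("scene")[...,::-1])
cv2.imwrite('pics/c6.png',cv2.resize(cv2.imread('pics/s6.png')[120:310,240:420],None,fx=3,fy=3,interpolation=2))
E
```

```text
t: 9.67
eef_pos: [0.5339, 0.0567, 0.3016]
ee_rot: [-3.14, -0.001, -1.31]
force: [-0.7, -2.0, 3.2]
width: 0.0
gripper_force: 1.5
t: 10.08
eef_pos: [0.527, 0.0788, 0.2949]
ee_rot: [3.14, 0.0, -1.31]
force: [0.9, -1.1, 0.5]
width: 0.0002
gripper_force: 0.6
[ 9.80491978e-02 -7.87392137e-05  2.94900048e-01] [-1.34808153 -0.61346576  0.51212268]
```

View pics/c6.png

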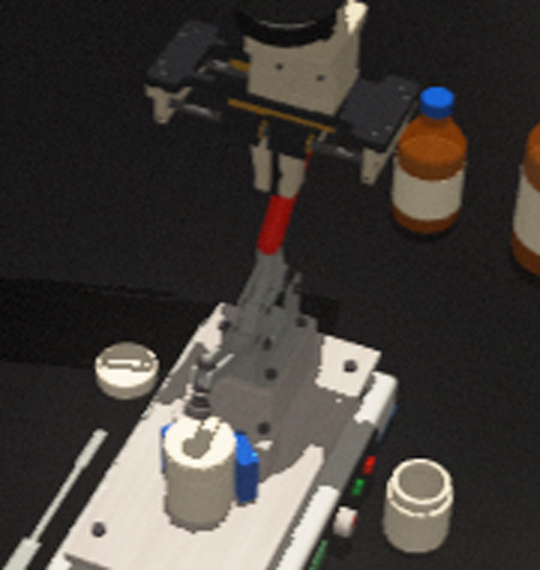

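The clamp arm is coming down (foot now at crop (200,400), above the lid) and the fingers bear on the grip at (280,220). Continuing along the arc.

```bash

python3 -m crank '[{"dx":-0.001,"dy":0.005,"dz":-0.002,"twist":0,"grip":-1},{"dx":-0.003,"dy":0.01,"dz":-0.004,"twist":0,"grip":-1},{"dx":-0.004,"dy":0.015,"dz":-0.006,"twist":0,"grip":-1},{"dx":-0.005,"dy":0.02,"dz":-0.008,"twist":0,"grip":-1},{"dx":-0.006,"dy":0.024,"dz":-0.011,"twist":0,"grip":-1}]' 
python3 -m crank '[{"dx":0,"dy":0.002,"dz":-0.002,"twist":0,"grip":-1},{"dx":-0.001,"dy":0.004,"dz":-0.005,"twist":0,"grip":-1},{"dx":-0.002,"dy":0.007,"dz":-0.008,"twist":0,"grip":-1},{"dx":-0.003,"dy":0.01,"dz":-0.011,"twist":0,"grip":-1},{"dx":-0.003,"dy":0.012,"dz":-0.014,"twist":0,"grip":-1}]' 
python3 - <<'E'
from m import *
s=arm.get_state();print(mill(s['eef_pos']),R@s['force'])
E
```

```text
t: 10.55
eef_pos: [0.5214, 0.1031, 0.2843]
ee_rot: [-3.142, 0.0, -1.31]
force: [0.3, -0.3, 0.6]
width: 0.0005
gripper_force: 0.0
t: 10.97
eef_pos: [0.5189, 0.1132, 0.2712]
ee_rot: [-3.141, -0.002, -1.31]
force: [-0.5, -6.3, 4.3]
width: 0.0007
gripper_force: 3.3
[ 0.13340302 -0.00120009  0.27117073] [-5.97225693  2.13082623  4.32705452]
```

```bash

python3 -m crank '[{"dx":0,"dy":0.002,"dz":-0.004,"twist":0,"grip":-1},{"dx":-0.001,"dy":0.003,"dz":-0.008,"twist":0,"grip":-1},{"dx":-0.001,"dy":0.005,"dz":-0.012,"twist":0,"grip":-1},{"dx":-0.002,"dy":0.006,"dz":-0.016,"twist":0,"grip":-1},{"dx":-0.002,"dy":0.008,"dz":-0.02,"twist":0,"grip":-1}]' 
python3 -m crank '[{"dx":0,"dy":0.001,"dz":-0.004,"twist":0,"grip":-1},{"dx":-0.001,"dy":0.002,"dz":-0.008,"twist":0,"grip":-1},{"dx":-0.001,"dy":0.003,"dz":-0.012,"twist":0,"grip":-1},{"dx":-0.001,"dy":0.003,"dz":-0.015,"twist":0,"grip":-1},{"dx":-0.001,"dy":0.003,"dz":-0.017,"twist":0,"grip":-1}]' 
python3 - <<'E'
from m import *
s=arm.get_state();print(mill(s['eef_pos']),R@s['force'])
cv2.imwrite('pics/s7.png',arm.grab_frame("scene")[...,::-1])
E
```

```text
t: 11.38
eef_pos: [0.5162, 0.1228, 0.2498]
ee_rot: [3.141, 0.001, -1.31]
force: [-0.0, -0.5, 0.1]
width: 0.0001
gripper_force: 0.0
t: 11.8
eef_pos: [0.5156, 0.1261, 0.2338]
ee_rot: [-3.141, 0.001, -1.31]
force: [-4.8, 4.9, 10.6]
width: 0.0005
gripper_force: 5.0
[ 0.14670285 -0.001416    0.23375136] [ 5.93042166  3.34143982 10.63774939]
```

It snapped: force was zero at z=0.250, then a firm stop at z=0.234, the locked grip's top. Lifting off, clearing, and checking.

```bash

python3 -m crank '[{"dx":0,"dy":0,"dz":0.03,"twist":0,"grip":-1},{"dx":0,"dy":0,"dz":0.07,"twist":0,"grip":-1},{"dx":0,"dy":0,"dz":0.11,"twist":0,"grip":-1},{"dx":0,"dy":0,"dz":0.15,"twist":0,"grip":-1},{"dx":0,"dy":0,"dz":0.19,"twist":0,"grip":-1}]' 
python3 -m crank '[{"dx":-0.01,"dy":0.038,"dz":0,"twist":0,"grip":-1},{"dx":-0.02,"dy":0.076,"dz":0,"twist":0,"grip":-1},{"dx":-0.03,"dy":0.114,"dz":0,"twist":0,"grip":-1},{"dx":-0.04,"dy":0.152,"dz":0,"twist":0,"grip":-1},{"dx":-0.05,"dy":0.19,"dz":0,"twist":0,"grip":-1}]' 
python3 -m crank '[{"dx":-0.01,"dy":0.038,"dz":0,"twist":0,"grip":-1},{"dx":-0.02,"dy":0.076,"dz":0,"twist":0,"grip":-1},{"dx":-0.03,"dy":0.114,"dz":0,"twist":0,"grip":-1},{"dx":-0.03,"dy":0.114,"dz":0,"twist":0,"grip":-1},{"dx":-0.03,"dy":0.114,"dz":0,"twist":0,"grip":-1}]' 
python3 - <<'E'
from m import *
for n in("top","scene"): cv2.imwrite(f'pics/{n}8.png',arm.grab_frame(n)[...,::-1])
t=cv2.imread('pics/top8.png');b=cv2.imread('pics/scene8.png')
cv2.imwrite('pics/c8.png',np.hstack([cv2.resize(t[200:335,250:400],(400,360),interpolation=2),cv2.resize(b[200:335,240:390],(400,360),interpolation=2)]))
for q in((.177,0,.227),(.089,0,.225),(-.06,0,.157)): print(proj("top",world(q)).round(1),proj("scene",world(q)).round(1))
for n,f in(("top",t),("scene",b)): print(n,[(c.round(1),st) for c,st,m in blobs(red(f[...,::-1])) if 250<c[0]<400 and 200<c[1]<320])
E
```

```text
t: 12.27
eef_pos: [0.5152, 0.125, 0.4256]
ee_rot: [-3.141, 0.0, -1.31]
force: [1.5, 0.8, 0.2]
width: 0.0005
gripper_force: 0.0
t: 12.68
eef_pos: [0.4648, 0.3168, 0.4238]
ee_rot: [-3.141, 0.0, -1.31]
force: [0.6, -0.2, 0.8]
width: 0.0004
gripper_force: 0.0
t: 13.1
eef_pos: [0.4347, 0.4314, 0.422]
ee_rot: [3.14, -0.002, -1.307]
force: [0.7, 0.3, -0.3]
width: 0.0004
gripper_force: 0.0
[259.8 274.3] [344.  182.8]
[293.6 266. ] [330.5 205.3]
[348.9 254.8] [305.4 265.7]
top [(array([273.7, 271.1]), array([258, 265,  38,  13, 211], dtype=int32))]
scene [(array([362.6, 274. ]), array([361, 272,   4,   5,  15], dtype=int32))]
```

View pics/c8.png

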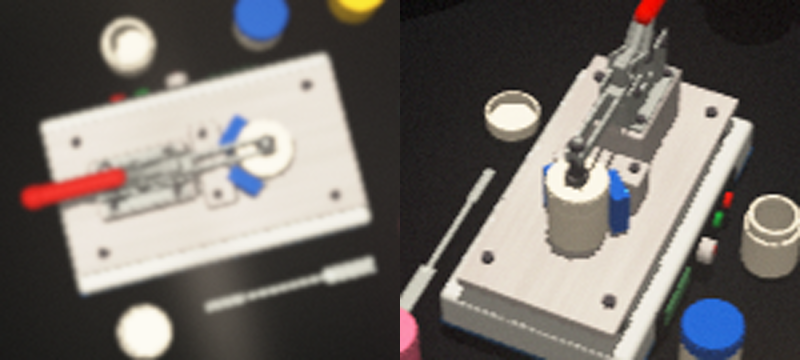

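The handle lies along +x at its locked place: the red spans top columns 258-296, against 260-294 predicted. The foot sits on the middle of the lid at crop (265,145), the jar touches both blue faces, and the bystanders haven't moved.

```bash
python3 -c "
from station import arm
print(arm.job_done())"
```

```text
the job is handed in; nothing more can be done
None
```

The jar is fully home in the V-block and the clamp is locked with its foot on the middle of the lid; I handed the job in after about 13 s of robot time, with nothing else disturbed in the final pictures.

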